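# Show an apprentice what the solder joint needs, in order

## Task

Show the apprentice what a solder joint needs, in order: with the fingertips, from above, point at the stone flux pot, then at the flat ridged charcoal block, then at the black grip of the torch handpiece, each time stopping two to three centimetres above its middle for a good two seconds and lifting the hand well clear before going on. Do not point at the flat round tin, the charcoal lump, the stone box or the loupe, and do not touch or move anything. Finish with the hand raised well above the bench.

Things in the scene. Friction and masses are not known exactly. Their poses are not given: they have to be found in the camera images.
- flux_pot: target 1: loose round crusted stone pot, 53 mm in diameter, 32 mm tall, with a waist below its thicker rim; the brass tin is wider and flatter. Origin: centre of the underside, z up.
- flux_pot_top (a point): centre of the flux pot at the height of its top, 32 mm above the bench
- charcoal_ridged: target 2: loose flat dark charcoal block with lengthwise ridges on top, 33 x 46 x 13 mm (x, y, z); the charcoal lump is larger, taller and rough. Origin: centre of the underside, z up.
- charcoal_ridged_top (a point): centre of the ridged charcoal block's top, 13 mm above the bench
- torch_handle: target 3: loose gas torch handpiece lying near the back of the cleared area, 28 x 184 x 23 mm, its length along its own y: a thin metal pipe towards +y, a thick black grip from y = -73 to +9 mm, a short metal stub at the -y end. Origin: middle of its outline on the underside, z up.
- torch_grip (a point): middle of the torch's black grip at the height of its top, 23 mm above the bench, at x = -2.5, y = -32 mm in the torch's frame
- brass_tin: loose round flat brass tin, 62 mm in diameter, 23 mm tall, with a lid; not to be pointed at. Origin: centre of the underside.
- brass_tin_top (a point): centre of the brass tin's lid, 23 mm above the bench
- charcoal_lump: loose rough charcoal lump, 36 x 58 x 32 mm; not to be pointed at. Origin: centre of the underside.
- charcoal_lump_top (a point): middle of the charcoal lump at its top, 32 mm above the bench
- stone_box: loose small square stone box with a clear lid, 44 x 42 x 22 mm; not to be pointed at. Origin: centre of the underside.
- stone_box_top (a point): centre of the stone box's lid, 22 mm above the bench
- loupe_stand: loose small black folding loupe, 29 x 28 x 31 mm; not to be pointed at. Origin: centre of the underside.
- loupe_stand_top (a point): centre of the loupe's ring, 31 mm above the bench
- chasing_hammer: loose hammer with a wooden handle, 58 x 189 x 20 mm, lying along the front edge; bystander, its length along its own y, head at -y. Origin: middle of its outline on the underside.

How it is judged:
On the way, in this order (a step that is already met when the one before it is completed fails the run):
1. the fingertips dwell just above the flux pot (horizontal distance between the grasp point and flux_pot_top below 0.022 m and z of the grasp point in the frame of flux_pot_top between 0.02 and 0.075 m), for 1.5 s.
2. the hand is lifted clear (grasp point over 120 mm above the bench) (height (world z) of the grasp point above 0.12 m).
3. then just above the ridged charcoal block (horizontal distance between the grasp point and charcoal_ridged_top below 0.022 m and z of the grasp point in the frame of charcoal_ridged_top between 0.02 and 0.075 m), for 1.5 s.
4. the hand is lifted clear (grasp point over 120 mm above the bench) (height (world z) of the grasp point above 0.12 m).
5. then just above the torch's black grip (horizontal distance between the grasp point and torch_grip below 0.025 m and z of the grasp point in the frame of torch_grip between 0.02 and 0.075 m), for 1.5 s.
At the end, for the whole second after the job is handed in: All three pointed at in order, 1.5 s each: grasp point within 22 mm (torch 25 mm) sideways of the target's middle, 20 to 75 mm above its top (tips about 1 to 55 mm). At the end the grasp point is over 140 mm above the bench and the eight loose things are within 4 mm of their starts (height (world z) of the grasp point above 0.14 m and distance of each of flux_pot, charcoal_ridged, torch_handle, brass_tin, charcoal_lump, stone_box, loupe_stand, chasing_hammer from where it was at the start of the episode below 0.004 m); the robot touches nothing.
It fails at once if the hand is brought down over the brass tin, the charcoal lump, the stone box or the loupe (within 20 mm of its middle, grasp point less than 75 mm above its top) ((horizontal distance between the grasp point and brass_tin_top below 0.02 m and z of the grasp point in the frame of brass_tin_top below 0.075 m) or (horizontal distance between the grasp point and charcoal_lump_top below 0.02 m and z of the grasp point in the frame of charcoal_lump_top below 0.075 m) or (horizontal distance between the grasp point and stone_box_top below 0.02 m and z of the grasp point in the frame of stone_box_top below 0.075 m) or (horizontal distance between the grasp point and loupe_stand_top below 0.02 m and z of the grasp point in the frame of loupe_stand_top below 0.075 m)).
It fails at once if one of the loose things is touched (more than 0.3 N) (contact force between any of the fingers, the arm and flux_pot above 0.3 N or contact force between any of the fingers, the arm and charcoal_ridged above 0.3 N or contact force between any of the fingers, the arm and torch_handle above 0.3 N or contact force between any of the fingers, the arm and brass_tin above 0.3 N or contact force between any of the fingers, the arm and charcoal_lump above 0.3 N or contact force between any of the fingers, the arm and stone_box above 0.3 N or contact force between any of the fingers, the arm and loupe_stand above 0.3 N or contact force between any of the fingers, the arm and chasing_hammer above 0.3 N).
It fails at once if the bench or anything else is touched (more than 1 N) (contact force between any of the fingers, the arm and anything else above 1 N).
It fails at once if one of the loose things is moved by more than 6 mm (distance of any of flux_pot, charcoal_ridged, torch_handle, brass_tin, charcoal_lump, stone_box, loupe_stand, chasing_hammer from where it was at the start of the episode above 0.006 m).
It also fails if it takes over 70 s, if anything falls off the work surface, if the arm or the gripper's body presses on something with over 40 N, if the wrist force passes 120 N, or if a joint passes its speed limit or range.

## Robot

A 6-joint arm with a two-finger parallel gripper is mounted at the origin on a cart in front of the work surface, level with it; the furniture and walls round the work are solid. World frame = base frame: x ahead of the robot, y to its left, z up, the work surface at z = 0. Lengths are in m, angles in rad, forces in N, time in s.
With the tool pointing down it reaches from about 0.25 to 0.85 m from the base axis. Payload 12.5 kg.
Tool frame: the origin (TCP) lies midway between the tips of the shut fingers; the grasp point (between the pads) lies 19 mm behind it; x points along the fingers, z is the direction in which the jaws open and shut, and the axes are right-handed (so a half turn about x gives the same grasp; the last joint's range is limited). The gripper opens to 93 mm and grips with 3 to 60 N. Pads are 15 mm wide; open, the fingers measure 128 mm over their backs; the gripper's body (75 mm by 188 mm) begins 65 mm behind the grasp point.
Start: joints at [-1.326, 0.351, 1.652, -0, 1.139, -0.085], TCP at [0.178, -0.52, 0.219] pointing down, gripper open.
Joint ranges: [-2.75, 2.75], [-0.79, 2.1], [0.01, 2.65], [-1.57, 4.71], [0.07, 3.14], [-2.87, 2.87]. Speed limits (rad/s): [2.22, 2.22, 2.79, 3.14, 3.14, 3.14].

## Interface

Orientations are given as a unit quaternion [w, x, y, z].
In Python, from rig import sense, capture, get_calibration, env gives the robot as it stands. The module is installed in compiled form; this text tells all that it offers.
- The arm moves only by the tool move_arm, never from a script. Its argument "series" is a list of rows, each an object of numbers: "tx", "ty", "tz": the shift along the world's x, y, z in mm; "wx", "wy", "wz": the turn, a rotation vector about the world's x, y, z in rad. In form: [{"tx": .., "ty": .., "tz": .., "wx": .., "wy": .., "wz": ..}, ...]. A call has 1 to 5 rows; each row is the pose to reach, as a shift and turn from the pose commanded when the call began; what a row does not reach only later rows make up. A row lasts 1/10 s, in which the tool goes at most 50 mm and 8.59 degrees, less where a joint would pass 70% of its speed; a pose out of reach is approached as far as the arm can. A call with a gripper value outside its range is refused whole. "fingers" is the opening, from -1 (shut) to 1 (fully open), so that 0 is half open, set as the call begins (left out, the last holds). The fingers move at their own pace and stop on an object; the grip force is fixed at half the most. Time passes only in rows, so rows that repeat a pose let the fingers close. It gives the time, the measured TCP pose, the force and the opening at its end, in the units of the state.
- sense(): the state, without advancing time (a new reading comes with each control period).
- capture(name): name is "scene" or "top" or "wrist"; returns (picture, depth): 384x512x3 uint8, red, green, blue; 384x512 float32, m along the optical axis (not along the pixel's ray), 0 where there is no reading.
- get_calibration(name): a dict with "vfov" (degrees; the focal length in pixels is half the picture's height over the tangent of half this angle, whatever the lens; pixels are square), "cx", "cy" (the principal point, pixels), "k1" (the pictures are not rectified: a ray, as slopes to the right and down, at radius r is drawn at 1 + k1 r^2 times it, then the intrinsics apply), "pose" (4x4, takes a point from camera to world coordinates); the wrist camera has in their place "hand_eye" (4x4, takes a point from camera to tool coordinates, whose origin is the TCP and whose axes are the tool frame's). Camera axes: x right, y down, z forward; pixel columns grow to the right and rows downward; lengths in m; the calibration is good to about 2 mm. A picture is of the moment at which its call begins: read the wrist's pose just before it. get_calibration takes no time and is no camera call.
- env.job_done(): hands the job in, once; it reports no verdict.
The state is a dict: "time_s": time; "q": joint angles; "dq": joint speeds; "tau": joint torques, N m; "eef_pos": TCP position; "orientation": TCP orientation; "ft_force": force on the tool from outside, world axes, zero at the start; "moment": the same for the moment, N m; "opening": finger opening in m.
Only numpy, scipy, OpenCV 4.12 (cv2) and the standard library are available. Lean on these libraries where they do the work, as an engineer would, in place of code of your own. Each camera call takes 0.05 s, during which the arm holds its last target.

## Working session

There is one attempt and no reset: what is moved stays moved. The work goes in short steps, Python scripts to look and compute and a tool call to move; the robot and the scene stay as the last step left them, time stands still between calls to the robot, and variables do not carry over. Pictures are saved under pics/ and viewed, and the job is handed in when it is done.

Besides the shell and the picture viewer there is one more tool, called after ">>>" by a JSON object that holds its "api" and its "payload", one argument or row to a line. move_arm: Moves the arm, as the interface text tells. Its arguments: {"type":"object","properties":{"series":{"type":"array"},"fingers":{"type":"number"}},"required":["series"]}

```bash
mkdir -p pics; python3 - <<'E'
from rig import sense,capture,get_calibration
import cv2,numpy as np
s=sense();print({k:np.round(s[k],3) for k in('time_s','eef_pos','orientation','opening')})
for n in('scene','top'):
    p,d=capture(n);cv2.imwrite(f'pics/{n}0.png',p[:,:,::-1]);np.savez(f'{n}0.npz',p=p,d=d)
    c=get_calibration(n);print(n,c, (d==0).mean())
E
```

```text
{'time_s': np.float64(0.0), 'eef_pos': array([ 0.178, -0.52 ,  0.218]), 'orientation': array([ 0.575,  0.411,  0.576, -0.411]), 'opening': np.float64(0.093)}
scene {'vfov': 45.97873183873501, 'cx': 260.5075147374167, 'cy': 196.05449400449834, 'k1': -0.1590998475801063, 'pose': array([[-0.8741339 ,  0.39173469, -0.28711299,  0.74928445],
       [ 0.48563594,  0.71337499, -0.50522655,  0.39685928],
       [ 0.00690446, -0.58106803, -0.8138257 ,  0.75883285],
       [ 0.        ,  0.        ,  0.        ,  1.        ]])} 0.004130045572916667
top {'vfov': 43.40675847312698, 'cx': 248.1306184842886, 'cy': 198.34780873014063, 'k1': -0.20002311611770096, 'pose': array([[ 0.00917182, -0.98600708,  0.16645093,  0.35258752],
       [-0.99995723, -0.0088451 ,  0.00270408, -0.06023417],
       [-0.00119397, -0.16646861, -0.98604603,  1.05366038],
       [ 0.        ,  0.        ,  0.        ,  1.        ]])} 0.003972371419270833
```

View pics/scene0.png

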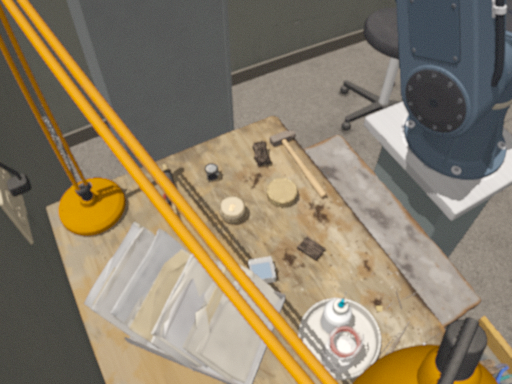

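View pics/top0.png

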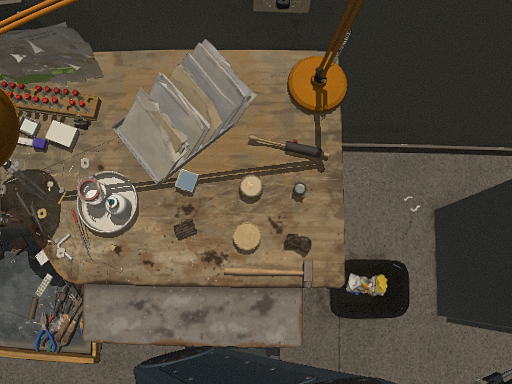

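The top view shows the pot at (251,186), the tin at (247,237), the ridged block at (185,230), the lump at (297,243), the torch from (250,138) to (326,155), the box at (187,180), the loupe at (300,190) and the hammer at (270,272). I'll enlarge it and measure.

```bash
cat > h.py <<'E'
import numpy as np,cv2
from rig import get_calibration
def unproj(n,uv,pose=None):
    c=get_calibration(n);f=192/np.tan(np.radians(c['vfov'])/2)
    K=np.array([[f,0,c['cx']],[0,f,c['cy']],[0,0,1]])
    r=cv2.undistortPoints(np.array(uv,float).reshape(-1,1,2),K,np.array([c['k1'],0,0,0.]),).reshape(-1,2)
    T=c['pose'] if pose is None else pose
    return np.c_[r,np.ones(len(r))],T
def onplane(n,uv,z,pose=None):
    d,T=unproj(n,uv,pose);w=d@T[:3,:3].T;o=T[:3,3]
    return o+w*((z-o[2])/w[:,2])[:,None]
def cloud(n,d,pose=None):
    v,u=np.mgrid[:384,:512];r,T=unproj(n,np.c_[u.ravel(),v.ravel()],pose)
    return ((r*d.reshape(-1,1))@T[:3,:3].T+T[:3,3]).reshape(384,512,3)
E
python3 - <<'E'
from h import *
d=np.load('top0.npz');p=d['p'];P=cloud('top',d['d'])
print('bench z',np.median(P[200:220,215:235,2]))
crop=p[120:290,160:350];cv2.imwrite('pics/crop0.png',cv2.resize(crop,None,fx=4,fy=3.5,interpolation=cv2.INTER_CUBIC)[:,:,::-1])
z=P[:,:,2];z0=np.median(P[200:220,215:235,2])
m=((z-z0>0.008)).astype(np.uint8);m[:115]=0;m[300:]=0
n,l,s,c=cv2.connectedComponentsWithStats(m)
for i in range(1,n):
    if s[i,4]>40:
        ys,xs=np.where(l==i);q=P[l==i]
        t=q[:,2]>np.percentile(q[:,2],90)-.006
        print(s[i],'c',c[i].round(),'xyz',q.mean(0).round(4),'mid',((q.min(0)+q.max(0))/2).round(4),'top',q[t].mean(0).round(4),'zmax',q[:,2].max().round(3))
# tall stuff
for a in np.arange(.05,1,.1):
    k=(z>a)&(z<a+.1)
    if k.sum()>20: print(a.round(2),k.sum(),P[k].min(0).round(2),P[k].max(0).round(2))
E
```

```text
bench z -0.001573702479331196
[   0  115   79   75 2031] c [ 29. 139.] xyz [0.6293 0.396  0.1285] mid [0.5374 0.2327 0.53  ] top [0.5859 0.3438 0.3427] zmax 1.054
[ 61 115  36   6 116] c [ 83. 116.] xyz [0.7171 0.3282 0.0161] mid [0.7167 0.3422 0.0235] top [0.715  0.318  0.0281] zmax 0.04
[ 112  115  130   78 5282] c [172. 142.] xyz [0.6433 0.1084 0.0569] mid [0.5342 0.0969 0.53  ] top [0.6501 0.079  0.1306] zmax 1.054
[ 74 120  15   8  92] c [ 81. 123.] xyz [0.6972 0.3271 0.0269] mid [0.5317 0.1441 0.5302] top [0.6958 0.3247 0.0387] zmax 1.054
[249 135  81  23 540] c [296. 147.] xyz [ 0.642  -0.1617  0.0246] mid [ 0.5117 -0.1476  0.5302] top [ 0.6417 -0.1624  0.0301] zmax 1.054
[  76  171   63   62 2366] c [105. 200.] xyz [0.5155 0.2507 0.0459] mid [0.4689 0.1325 0.53  ] top [0.5169 0.2459 0.126 ] zmax 1.054
[240 175  23  24 459] c [251. 186.] xyz [ 0.5509 -0.0635  0.0333] mid [ 0.465  -0.0635  0.533 ] top [ 0.5522 -0.0636  0.0347] zmax 1.054
[292 182  15  16 148] c [299. 189.] xyz [ 0.5452 -0.1678  0.0344] mid [ 0.4575 -0.122   0.5303] top [ 0.5473 -0.1677  0.0396] zmax 1.054
[ 37 
[... 424 characters left out ...]
xyz [ 0.431  -0.1644  0.0293] mid [ 0.4018 -0.1258  0.5301] top [ 0.428  -0.1721  0.0371] zmax 1.054
[ 55 249  15   9  46] c [ 61. 254.] xyz [0.3962 0.331  0.0762] mid [0.3816 0.1558 0.5301] top [0.3962 0.331  0.0762] zmax 1.054
[225 260  88  28 671] c [280. 272.] xyz [ 0.3688 -0.1265  0.0253] mid [ 0.3658 -0.1024  0.5303] top [ 0.3682 -0.1423  0.0332] zmax 1.054
0.05 23285 [ 0.48 -0.7   0.05] [0.91 0.54 0.15]
0.15 8758 [ 0.16 -0.65  0.15] [0.91 0.5  0.25]
0.25 2846 [ 0.18 -0.6   0.25] [0.9  0.43 0.35]
0.35 1267 [ 0.2  -0.24  0.35] [0.8  0.1  0.45]
0.45 2430 [ 0.22 -0.11  0.45] [0.72 0.3  0.55]
0.55 1599 [ 0.24 -0.14  0.55] [ 0.27 -0.01  0.65]
0.65 512 [ 0.27 -0.16  0.65] [ 0.28 -0.11  0.72]
```

View pics/crop0.png

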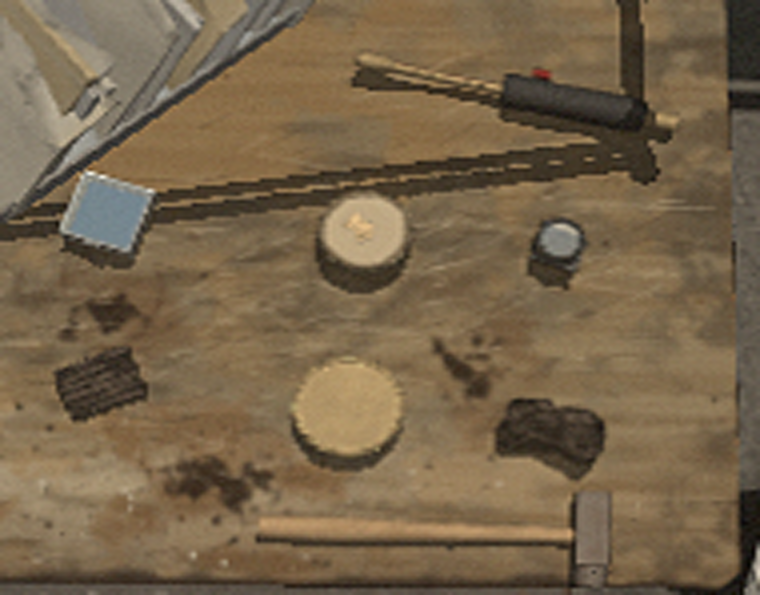

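```bash
python3 - <<'E'
from h import *
for nm,uv,z in [('pot',(251.2,186.3),.032),('block',(185.2,229.4),.013),('gripL',(285.5,143.5),.02),('gripR',(321.2,152.5),.02),('grip',(303.2,148.9),.02),('stub',(329,156),.012),('pipe',(249.5,137.5),.012),('tin',(246.8,236.5),.023),('lump',(297.5,243.5),.025),('loupe',(300,189),.031),('box',(186.8,179.5),.022)]:
    print(nm,onplane('top',[uv],z)[0].round(4))
for n in('top','scene'):
    d=np.load(n+'0.npz');p=d['p'];P=cloud(n,d['d'])
    hsv=cv2.cvtColor(p,cv2.COLOR_RGB2HSV);m=(hsv[...,0]<25)&(hsv[...,1]>200)&(hsv[...,2]>110)&(d['d']>0)
    z=P[...,2]
    for a in np.arange(.05,1,.1):
        k=m&(z>a)&(z<a+.1)
        if k.sum()>5: print(n,a.round(2),k.sum(),np.percentile(P[k],[2,50,98],axis=0).round(2).tolist())
# scene-cam cross-check
d=np.load('scene0.npz');P=cloud('scene',d['d'])
for nm,uv in [('pot',(232,205)),('block',(311,246)),('tin',(282,188))]: print(nm,P[uv[1],uv[0]].round(3),onplane('scene',[uv],{'pot':.032,'block':.013,'tin':.023}[nm])[0].round(3))
# everything seen above 0.05 in work region
for n in('top','scene'):
    P=cloud(n,np.load(n+'0.npz')['d'])
    k=(P[...,0]>.3)&(P[...,0]<.75)&(P[...,1]>-.35)&(P[...,1]<.2)&(P[...,2]>.05)&(P[...,2]<.8)
    H={}
    for q in P[k]:
        key=(round(q[0]/.05),round(q[1]/.05));H[key]=H.get(key,[])+[q[2]]
    print(n);[print((kk[0]*.05,kk[1]*.05),len(v),np.round([min(v),max(v)],2)) for kk,v in sorted(H.items()) if len(v)>3]
E
```

```text
pot [ 0.5515 -0.0638  0.032 ]
block [0.4586 0.0788 0.013 ]
gripL [ 0.6515 -0.1394  0.02  ]
gripR [ 0.6319 -0.2189  0.02  ]
grip [ 0.6396 -0.1787  0.02  ]
stub [ 0.6262 -0.2375  0.012 ]
pipe [ 0.667  -0.0592  0.012 ]
tin [ 0.4437 -0.0553  0.023 ]
lump [ 0.4293 -0.1638  0.025 ]
loupe [ 0.5467 -0.1694  0.031 ]
box [0.5674 0.0774 0.022 ]
top 0.05 71 [[0.73, -0.22, 0.07], [0.76, 0.4, 0.07], [0.81, 0.52, 0.1]]
top 0.25 47 [[0.63, 0.36, 0.27], [0.66, 0.37, 0.27], [0.68, 0.39, 0.29]]
top 0.45 216 [[0.69, 0.19, 0.48], [0.71, 0.25, 0.49], [0.72, 0.3, 0.5]]
scene 0.05 154 [[0.79, -0.22, 0.06], [0.81, -0.21, 0.11], [0.81, -0.21, 0.15]]
scene 0.15 283 [[0.79, -0.23, 0.15], [0.81, -0.22, 0.21], [0.82, -0.21, 0.25]]
scene 0.25 422 [[0.79, -0.23, 0.25], [0.81, -0.23, 0.3], [0.82, -0.22, 0.35]]
scene 0.35 3126 [[0.55, -0.24, 0.36], [0.6, 0.37, 0.4], [0.82, 0.42, 0.44]]
scene 0.45 6393 [[0.68, -0.0, 0.47], [0.72, 0.22, 0.5], [0.77, 0.35, 0.55]]
scene 0.55 155 [[0.76, -0.04, 0.55], [0.77, -0.03, 0.55], [0.78, -0.01, 0.56]]
pot [ 0.552 -0.062  0.032] [ 0.552 -0.062  0.032]
block [0.458 0.08  0.011] [0.4
[... 841 characters left out ...]
000001, 0.1) 153 [0.05 0.08]
(0.6000000000000001, 0.15000000000000002) 38 [0.05 0.07]
(0.65, 0.0) 8 [0.06 0.06]
(0.65, 0.05) 159 [0.06 0.11]
(0.65, 0.1) 366 [0.06 0.11]
(0.65, 0.15000000000000002) 546 [0.05 0.1 ]
(0.65, 0.2) 19 [0.05 0.06]
(0.7000000000000001, -0.05) 85 [0.07 0.11]
(0.7000000000000001, 0.0) 845 [0.06 0.11]
(0.7000000000000001, 0.05) 685 [0.06 0.1 ]
(0.7000000000000001, 0.1) 929 [0.06 0.52]
(0.7000000000000001, 0.15000000000000002) 1586 [0.06 0.52]
(0.7000000000000001, 0.2) 1045 [0.05 0.51]
(0.75, -0.05) 337 [0.08 0.11]
(0.75, 0.0) 408 [0.08 0.54]
(0.75, 0.05) 986 [0.06 0.54]
(0.75, 0.1) 1536 [0.06 0.53]
(0.75, 0.15000000000000002) 1395 [0.05 0.52]
(0.75, 0.2) 537 [0.06 0.51]
```

```bash
python3 - <<'E'
from h import *
P=cloud('top',np.load('top0.npz')['d'])
for u,v in [(445,230),(480,230),(505,200),(505,310),(480,280),(370,285),(450,310),(250,360),(500,375)]: print(u,v,P[v,u].round(3))
E
```

```text
445 230 [ 0.543 -0.84  -0.791]
480 230 [ 0.511 -0.837 -0.481]
505 200 [ 0.585 -0.842 -0.309]
505 310 [ 0.25  -0.841 -0.336]
480 280 [ 0.343 -0.837 -0.497]
370 285 [ 0.333 -0.483 -0.622]
450 310 [ 0.229 -0.84  -0.766]
250 360 [ 0.254 -0.063  0.455]
500 375 [ 0.194 -0.461  0.326]
```

>>> {"api": "move_arm", "payload": {
  "series": [
    {"tz": 5},
    {"tz": 10}
  ],
  "fingers": -1
}}

```text
schema error: expected keys tx, ty, tz, wx, wy, wz
```

>>> {"api": "move_arm", "payload": {
  "series": [
    {"tx": 15,"ty": 18,"tz": 3,"wx": 0,"wy": 0,"wz": 0},
    {"tx": 35,"ty": 43,"tz": 6,"wx": 0,"wy": 0,"wz": 0},
    {"tx": 60,"ty": 74,"tz": 9,"wx": 0,"wy": 0,"wz": 0},
    {"tx": 85,"ty": 104,"tz": 11,"wx": 0,"wy": 0,"wz": 0},
    {"tx": 110,"ty": 135,"tz": 12,"wx": 0,"wy": 0,"wz": 0}
  ],
  "fingers": -1
}}

```text
time_s: 0.6
eef_pos: [0.2888, -0.3841, 0.2306]
orientation: [0.575, 0.411, 0.575, -0.411]
ft_force: [0.0, 0.1, -0.1]
opening: 0.0576
```

Next goal is above the pot, at (0.5515, -0.063).

>>> {"api": "move_arm", "payload": {
  "series": [
    {"tx": 25,"ty": 31,"tz": 0,"wx": 0,"wy": 0,"wz": 0},
    {"tx": 50,"ty": 61,"tz": 0,"wx": 0,"wy": 0,"wz": 0},
    {"tx": 75,"ty": 92,"tz": 0,"wx": 0,"wy": 0,"wz": 0},
    {"tx": 100,"ty": 122,"tz": 0,"wx": 0,"wy": 0,"wz": 0},
    {"tx": 125,"ty": 153,"tz": 0,"wx": 0,"wy": 0,"wz": 0}
  ]
}}

```text
time_s: 1.1
eef_pos: [0.4138, -0.2309, 0.2305]
orientation: [0.575, 0.411, 0.575, -0.411]
ft_force: [0.6, -0.4, 0.6]
opening: 0.0173
```

>>> {"api": "move_arm", "payload": {
  "series": [
    {"tx": 25,"ty": 30,"tz": 0,"wx": 0,"wy": 0,"wz": 0},
    {"tx": 50,"ty": 61,"tz": 0,"wx": 0,"wy": 0,"wz": 0},
    {"tx": 75,"ty": 92,"tz": 0,"wx": 0,"wy": 0,"wz": 0},
    {"tx": 100,"ty": 122,"tz": 0,"wx": 0,"wy": 0,"wz": 0},
    {"tx": 120,"ty": 147,"tz": 0,"wx": 0,"wy": 0,"wz": 0}
  ]
}}

```text
time_s: 1.6
eef_pos: [0.534, -0.0835, 0.2304]
orientation: [0.575, 0.411, 0.576, -0.411]
ft_force: [0.3, -0.5, 0.3]
opening: 0.0005
```

```bash
python3 - <<'E'
from h import *
from rig import sense,capture
from scipy.spatial.transform import Rotation as R
s=sense();print(s['eef_pos'].round(4) if hasattr(s['eef_pos'],'round') else s['eef_pos'],s['opening'],np.round(s['q'],2))
T=np.eye(4);q=s['orientation'];T[:3,:3]=R.from_quat([q[1],q[2],q[3],q[0]]).as_matrix();T[:3,3]=s['eef_pos']
p,d=capture('wrist');T=T@get_calibration('wrist')['hand_eye']
np.savez('w1.npz',p=p,d=d,T=T);cv2.imwrite('pics/w1.png',p[:,:,::-1])
E
```

```text
[ 0.534  -0.0835  0.2304] 0.0004601358804835448 [-0.24  0.32  1.66  0.    1.16  1.  ]
```

View pics/w1.png

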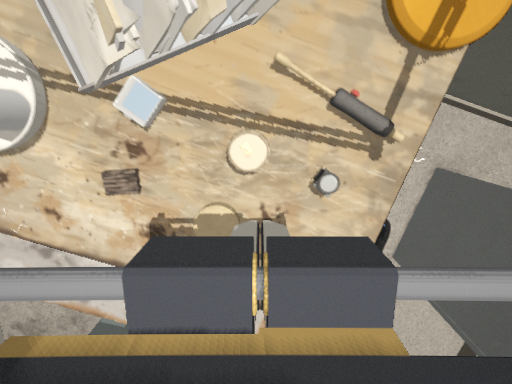

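The wrist view has the pot top at (249,152), the block at (122,181) and the middle of the grip at (362,111). I'll cross-check these against the top camera.

```bash
python3 - <<'E'
from h import *
T=np.load('w1.npz')['T']
for nm,uv,z in [('pot',(249,152),.032),('block',(122,180.5),.013),('grip',(362,111.5),.018),('loupe',(326,183),.031),('box',(138,101),.022)]: print(nm,onplane('wrist',[uv],z,T)[0].round(4))
E
```

```text
pot [ 0.5538 -0.0629  0.032 ]
block [0.4642 0.0787 0.013 ]
grip [ 0.6414 -0.1752  0.018 ]
loupe [ 0.5484 -0.1639  0.031 ]
box [0.5666 0.0785 0.022 ]
```

The two views agree within about 6 mm. Now down over the pot.

>>> {"api": "move_arm", "payload": {
  "series": [
    {"tx": 9,"ty": 10,"tz": -10,"wx": 0,"wy": 0,"wz": 0},
    {"tx": 18,"ty": 20,"tz": -35,"wx": 0,"wy": 0,"wz": 0},
    {"tx": 18,"ty": 20,"tz": -70,"wx": 0,"wy": 0,"wz": 0},
    {"tx": 18,"ty": 20,"tz": -100,"wx": 0,"wy": 0,"wz": 0},
    {"tx": 18,"ty": 20,"tz": -125,"wx": 0,"wy": 0,"wz": 0}
  ]
}}

```text
time_s: 2.15
eef_pos: [0.5501, -0.0654, 0.1031]
orientation: [0.574, 0.411, 0.576, -0.412]
ft_force: [0.8, -0.0, -0.3]
opening: 0.0005
```

>>> {"api": "move_arm", "payload": {
  "series": [
    {"tx": 0,"ty": 0,"tz": -15,"wx": 0,"wy": 0,"wz": 0},
    {"tx": 0,"ty": 0,"tz": -30,"wx": 0,"wy": 0,"wz": 0},
    {"tx": 0,"ty": 0,"tz": -40,"wx": 0,"wy": 0,"wz": 0},
    {"tx": 0,"ty": 0,"tz": -46,"wx": 0,"wy": 0,"wz": 0},
    {"tx": 0,"ty": 0,"tz": -48,"wx": 0,"wy": 0,"wz": 0}
  ]
}}

```text
time_s: 2.65
eef_pos: [0.5509, -0.0654, 0.0571]
orientation: [0.575, 0.411, 0.575, -0.411]
ft_force: [0.2, -0.2, -0.1]
opening: 0.0006
```

>>> {"api": "move_arm", "payload": {
  "series": [
    {"tx": 0,"ty": 0,"tz": 0,"wx": 0,"wy": 0,"wz": 0},
    {"tx": 0,"ty": 0,"tz": 0,"wx": 0,"wy": 0,"wz": 0},
    {"tx": 0,"ty": 0,"tz": 0,"wx": 0,"wy": 0,"wz": 0},
    {"tx": 0,"ty": 0,"tz": 0,"wx": 0,"wy": 0,"wz": 0},
    {"tx": 0,"ty": 0,"tz": 0,"wx": 0,"wy": 0,"wz": 0}
  ]
}}

```text
time_s: 3.15
eef_pos: [0.5512, -0.0654, 0.0578]
orientation: [0.575, 0.411, 0.575, -0.411]
ft_force: [0.2, 0.6, -0.5]
opening: -0.0
```

```bash
python3 - <<'E'
import cv2
from rig import capture
a=capture('scene')[0][120:290,180:360];b=capture('top')[0][120:290,160:340]
import numpy as np
cv2.imwrite('pics/pot.png',cv2.resize(np.hstack([a,b]),None,fx=2.2,fy=2.2)[:,:,::-1])
E
```

```text
(no output)
```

View pics/pot.png

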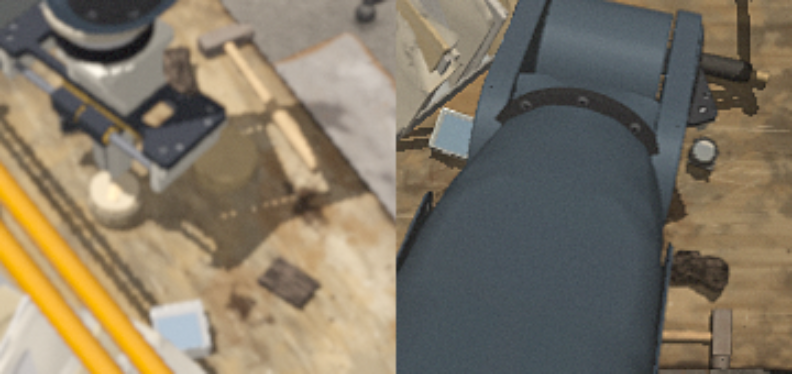

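The shut fingertips hover over the middle of the pot, around (113,190) in the left half. I'll hold there for over 2 s.

>>> {"api": "move_arm", "payload": {
  "series": [
    {"tx": 0,"ty": 1,"tz": 0,"wx": 0,"wy": 0,"wz": 0},
    {"tx": 0,"ty": 1,"tz": 0,"wx": 0,"wy": 0,"wz": 0},
    {"tx": 0,"ty": 1,"tz": 0,"wx": 0,"wy": 0,"wz": 0},
    {"tx": 0,"ty": 1,"tz": 0,"wx": 0,"wy": 0,"wz": 0},
    {"tx": 0,"ty": 1,"tz": 0,"wx": 0,"wy": 0,"wz": 0}
  ]
}}

```text
time_s: 3.75
eef_pos: [0.5512, -0.0643, 0.0576]
orientation: [0.575, 0.411, 0.575, -0.411]
ft_force: [0.7, -0.2, 0.4]
opening: 0.0008
```

>>> {"api": "move_arm", "payload": {
  "series": [
    {"tx": 0,"ty": 0,"tz": 0,"wx": 0,"wy": 0,"wz": 0},
    {"tx": 0,"ty": 0,"tz": 0,"wx": 0,"wy": 0,"wz": 0},
    {"tx": 0,"ty": 0,"tz": 0,"wx": 0,"wy": 0,"wz": 0},
    {"tx": 0,"ty": 0,"tz": 0,"wx": 0,"wy": 0,"wz": 0},
    {"tx": 0,"ty": 0,"tz": 0,"wx": 0,"wy": 0,"wz": 0}
  ]
}}

```text
time_s: 4.25
eef_pos: [0.5511, -0.0644, 0.0576]
orientation: [0.575, 0.411, 0.575, -0.411]
ft_force: [-0.4, 0.1, -0.4]
opening: 0.0005
```

>>> {"api": "move_arm", "payload": {
  "series": [
    {"tx": 0,"ty": 0,"tz": 0,"wx": 0,"wy": 0,"wz": 0},
    {"tx": 0,"ty": 0,"tz": 0,"wx": 0,"wy": 0,"wz": 0},
    {"tx": 0,"ty": 0,"tz": 0,"wx": 0,"wy": 0,"wz": 0},
    {"tx": 0,"ty": 0,"tz": 0,"wx": 0,"wy": 0,"wz": 0},
    {"tx": 0,"ty": 0,"tz": 0,"wx": 0,"wy": 0,"wz": 0}
  ]
}}

```text
time_s: 4.75
eef_pos: [0.5511, -0.0644, 0.0576]
orientation: [0.575, 0.411, 0.575, -0.411]
ft_force: [-0.3, 0.3, -0.2]
opening: 0.0008
```

>>> {"api": "move_arm", "payload": {
  "series": [
    {"tx": 0,"ty": 0,"tz": 0,"wx": 0,"wy": 0,"wz": 0},
    {"tx": 0,"ty": 0,"tz": 0,"wx": 0,"wy": 0,"wz": 0},
    {"tx": 0,"ty": 0,"tz": 0,"wx": 0,"wy": 0,"wz": 0},
    {"tx": 0,"ty": 0,"tz": 0,"wx": 0,"wy": 0,"wz": 0},
    {"tx": 0,"ty": 0,"tz": 0,"wx": 0,"wy": 0,"wz": 0}
  ]
}}

```text
time_s: 5.25
eef_pos: [0.5512, -0.0643, 0.0576]
orientation: [0.575, 0.411, 0.575, -0.411]
ft_force: [0.7, 0.2, 0.3]
opening: 0.0006
```

>>> {"api": "move_arm", "payload": {
  "series": [
    {"tx": 0,"ty": 0,"tz": 15,"wx": 0,"wy": 0,"wz": 0},
    {"tx": 0,"ty": 0,"tz": 45,"wx": 0,"wy": 0,"wz": 0},
    {"tx": 0,"ty": 0,"tz": 80,"wx": 0,"wy": 0,"wz": 0},
    {"tx": 0,"ty": 0,"tz": 115,"wx": 0,"wy": 0,"wz": 0},
    {"tx": 0,"ty": 0,"tz": 140,"wx": 0,"wy": 0,"wz": 0}
  ]
}}

```text
time_s: 5.75
eef_pos: [0.5515, -0.0644, 0.2]
orientation: [0.576, 0.411, 0.575, -0.411]
ft_force: [0.4, 0.1, -0.5]
opening: 0.0005
```

>>> {"api": "move_arm", "payload": {
  "series": [
    {"tx": -13,"ty": 20,"tz": 0,"wx": 0,"wy": 0,"wz": 0},
    {"tx": -35,"ty": 55,"tz": 0,"wx": 0,"wy": 0,"wz": 0},
    {"tx": -58,"ty": 92,"tz": 0,"wx": 0,"wy": 0,"wz": 0},
    {"tx": -80,"ty": 126,"tz": 0,"wx": 0,"wy": 0,"wz": 0},
    {"tx": -91,"ty": 143,"tz": 0,"wx": 0,"wy": 0,"wz": 0}
  ]
}}

```text
time_s: 6.25
eef_pos: [0.4584, 0.0806, 0.1977]
orientation: [0.575, 0.411, 0.576, -0.411]
ft_force: [0.8, -0.6, -0.1]
opening: 0.0009
```

>>> {"api": "move_arm", "payload": {
  "series": [
    {"tx": 0,"ty": 0,"tz": -12,"wx": 0,"wy": 0,"wz": 0},
    {"tx": 0,"ty": 0,"tz": -35,"wx": 0,"wy": 0,"wz": 0},
    {"tx": 0,"ty": 0,"tz": -65,"wx": 0,"wy": 0,"wz": 0},
    {"tx": 0,"ty": 0,"tz": -95,"wx": 0,"wy": 0,"wz": 0},
    {"tx": 0,"ty": 0,"tz": -115,"wx": 0,"wy": 0,"wz": 0}
  ]
}}

```text
time_s: 6.75
eef_pos: [0.4597, 0.0778, 0.0802]
orientation: [0.575, 0.411, 0.576, -0.412]
ft_force: [0.5, 0.5, 0.6]
opening: 0.0004
```

>>> {"api": "move_arm", "payload": {
  "series": [
    {"tx": 0,"ty": 0,"tz": -15,"wx": 0,"wy": 0,"wz": 0},
    {"tx": 0,"ty": 0,"tz": -28,"wx": 0,"wy": 0,"wz": 0},
    {"tx": 0,"ty": 0,"tz": -38,"wx": 0,"wy": 0,"wz": 0},
    {"tx": 0,"ty": 0,"tz": -44,"wx": 0,"wy": 0,"wz": 0},
    {"tx": 0,"ty": 0,"tz": -46,"wx": 0,"wy": 0,"wz": 0}
  ]
}}

```text
time_s: 7.25
eef_pos: [0.4601, 0.0784, 0.036]
orientation: [0.575, 0.411, 0.575, -0.411]
ft_force: [-0.0, -0.6, -0.2]
opening: 0.0004
```

```bash
python3 - <<'E'
import cv2
from rig import capture
a=capture('scene')[0][120:330,180:400]
cv2.imwrite('pics/block.png',cv2.resize(a,None,fx=2.5,fy=2.5)[:,:,::-1])
E
```

```text
(no output)
```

View pics/block.png

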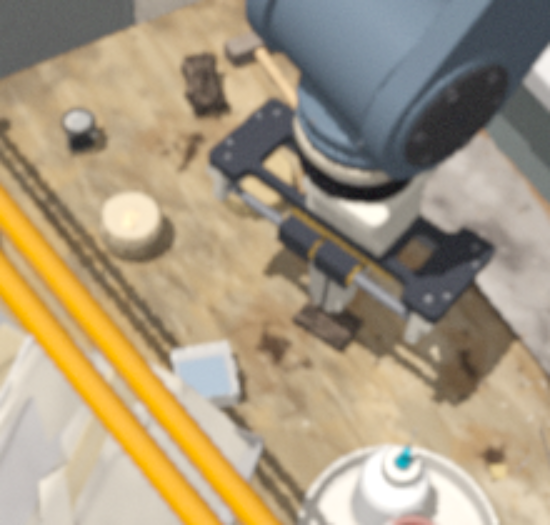

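The fingertips hover over the ridged block, around (330,310), with the block undisturbed. I'll hold, then lift.

>>> {"api": "move_arm", "payload": {
  "series": [
    {"tx": 0,"ty": 0,"tz": 1,"wx": 0,"wy": 0,"wz": 0},
    {"tx": 0,"ty": 0,"tz": 1,"wx": 0,"wy": 0,"wz": 0},
    {"tx": 0,"ty": 0,"tz": 1,"wx": 0,"wy": 0,"wz": 0},
    {"tx": 0,"ty": 0,"tz": 1,"wx": 0,"wy": 0,"wz": 0},
    {"tx": 0,"ty": 0,"tz": 1,"wx": 0,"wy": 0,"wz": 0}
  ]
}}

```text
time_s: 7.8
eef_pos: [0.4602, 0.0787, 0.0378]
orientation: [0.575, 0.411, 0.575, -0.411]
ft_force: [-0.1, 0.0, 0.1]
opening: 0.0005
```

>>> {"api": "move_arm", "payload": {
  "series": [
    {"tx": 0,"ty": 0,"tz": 0,"wx": 0,"wy": 0,"wz": 0},
    {"tx": 0,"ty": 0,"tz": 0,"wx": 0,"wy": 0,"wz": 0},
    {"tx": 0,"ty": 0,"tz": 0,"wx": 0,"wy": 0,"wz": 0},
    {"tx": 0,"ty": 0,"tz": 0,"wx": 0,"wy": 0,"wz": 0},
    {"tx": 0,"ty": 0,"tz": 0,"wx": 0,"wy": 0,"wz": 0}
  ]
}}

```text
time_s: 8.3
eef_pos: [0.4601, 0.0787, 0.0376]
orientation: [0.575, 0.411, 0.575, -0.411]
ft_force: [-1.1, -0.9, -0.1]
opening: 0.0004
```

>>> {"api": "move_arm", "payload": {
  "series": [
    {"tx": 0,"ty": 0,"tz": 0,"wx": 0,"wy": 0,"wz": 0},
    {"tx": 0,"ty": 0,"tz": 0,"wx": 0,"wy": 0,"wz": 0},
    {"tx": 0,"ty": 0,"tz": 0,"wx": 0,"wy": 0,"wz": 0},
    {"tx": 0,"ty": 0,"tz": 0,"wx": 0,"wy": 0,"wz": 0},
    {"tx": 0,"ty": 0,"tz": 0,"wx": 0,"wy": 0,"wz": 0}
  ]
}}

```text
time_s: 8.8
eef_pos: [0.4601, 0.0787, 0.0376]
orientation: [0.575, 0.411, 0.575, -0.411]
ft_force: [0.0, -0.0, 1.3]
opening: 0.0005
```

>>> {"api": "move_arm", "payload": {
  "series": [
    {"tx": 0,"ty": 0,"tz": 0,"wx": 0,"wy": 0,"wz": 0},
    {"tx": 0,"ty": 0,"tz": 0,"wx": 0,"wy": 0,"wz": 0},
    {"tx": 0,"ty": 0,"tz": 0,"wx": 0,"wy": 0,"wz": 0},
    {"tx": 0,"ty": 0,"tz": 0,"wx": 0,"wy": 0,"wz": 0},
    {"tx": 0,"ty": 0,"tz": 0,"wx": 0,"wy": 0,"wz": 0}
  ]
}}

```text
time_s: 9.3
eef_pos: [0.4601, 0.0787, 0.0376]
orientation: [0.575, 0.411, 0.575, -0.411]
ft_force: [-0.5, 0.5, 0.2]
opening: 0.0006
```

>>> {"api": "move_arm", "payload": {
  "series": [
    {"tx": 0,"ty": 0,"tz": 15,"wx": 0,"wy": 0,"wz": 0},
    {"tx": 0,"ty": 0,"tz": 50,"wx": 0,"wy": 0,"wz": 0},
    {"tx": 0,"ty": 0,"tz": 90,"wx": 0,"wy": 0,"wz": 0},
    {"tx": 0,"ty": 0,"tz": 130,"wx": 0,"wy": 0,"wz": 0},
    {"tx": 0,"ty": 0,"tz": 160,"wx": 0,"wy": 0,"wz": 0}
  ]
}}

```text
time_s: 9.8
eef_pos: [0.4604, 0.0787, 0.2001]
orientation: [0.576, 0.412, 0.575, -0.411]
ft_force: [0.4, -1.2, 1.2]
opening: 0.0002
```

>>> {"api": "move_arm", "payload": {
  "series": [
    {"tx": 12,"ty": -17,"tz": 0,"wx": 0,"wy": 0,"wz": 0},
    {"tx": 32,"ty": -46,"tz": 0,"wx": 0,"wy": 0,"wz": 0},
    {"tx": 55,"ty": -79,"tz": 0,"wx": 0,"wy": 0,"wz": 0},
    {"tx": 78,"ty": -112,"tz": 0,"wx": 0,"wy": 0,"wz": 0},
    {"tx": 101,"ty": -145,"tz": 0,"wx": 0,"wy": 0,"wz": 0}
  ]
}}

```text
time_s: 10.3
eef_pos: [0.5618, -0.0677, 0.1976]
orientation: [0.575, 0.411, 0.575, -0.411]
ft_force: [-0.2, -0.2, 0.0]
opening: 0.0003
```

>>> {"api": "move_arm", "payload": {
  "series": [
    {"tx": 22,"ty": -32,"tz": 0,"wx": 0,"wy": 0,"wz": 0},
    {"tx": 44,"ty": -64,"tz": 0,"wx": 0,"wy": 0,"wz": 0},
    {"tx": 62,"ty": -90,"tz": 0,"wx": 0,"wy": 0,"wz": 0},
    {"tx": 74,"ty": -106,"tz": 0,"wx": 0,"wy": 0,"wz": 0},
    {"tx": 78,"ty": -112,"tz": 0,"wx": 0,"wy": 0,"wz": 0}
  ]
}}

```text
time_s: 10.8
eef_pos: [0.6396, -0.1798, 0.197]
orientation: [0.575, 0.411, 0.575, -0.412]
ft_force: [-0.7, 0.2, -0.5]
opening: -0.0
```

>>> {"api": "move_arm", "payload": {
  "series": [
    {"tx": 0,"ty": 0,"tz": -12,"wx": 0,"wy": 0,"wz": 0},
    {"tx": 0,"ty": 0,"tz": -35,"wx": 0,"wy": 0,"wz": 0},
    {"tx": 0,"ty": 0,"tz": -62,"wx": 0,"wy": 0,"wz": 0},
    {"tx": 0,"ty": 0,"tz": -88,"wx": 0,"wy": 0,"wz": 0},
    {"tx": 0,"ty": 0,"tz": -105,"wx": 0,"wy": 0,"wz": 0}
  ]
}}

```text
time_s: 11.3
eef_pos: [0.6375, -0.1767, 0.09]
orientation: [0.574, 0.411, 0.577, -0.411]
ft_force: [0.1, -0.2, -0.4]
opening: 0.0006
```

>>> {"api": "move_arm", "payload": {
  "series": [
    {"tx": 0,"ty": 0,"tz": -15,"wx": 0,"wy": 0,"wz": 0},
    {"tx": 0,"ty": 0,"tz": -28,"wx": 0,"wy": 0,"wz": 0},
    {"tx": 0,"ty": 0,"tz": -38,"wx": 0,"wy": 0,"wz": 0},
    {"tx": 0,"ty": 0,"tz": -43,"wx": 0,"wy": 0,"wz": 0},
    {"tx": 0,"ty": 0,"tz": -45,"wx": 0,"wy": 0,"wz": 0}
  ]
}}

```text
time_s: 11.8
eef_pos: [0.6391, -0.1783, 0.0474]
orientation: [0.575, 0.411, 0.575, -0.411]
ft_force: [0.4, -0.7, -0.3]
opening: 0.0007
```

```bash
python3 - <<'E'
import cv2
from rig import capture
a=capture('scene')[0][80:290,100:340]
cv2.imwrite('pics/torch.png',cv2.resize(a,None,fx=2.5,fy=2.5)[:,:,::-1])
b=capture('wrist')[0];cv2.imwrite('pics/torchw.png',b[:,:,::-1])
E
```

```text
(no output)
```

View pics/torch.png

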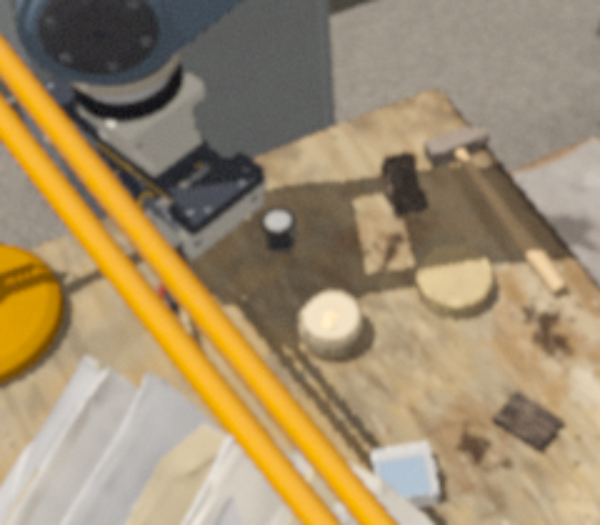

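View pics/torchw.png

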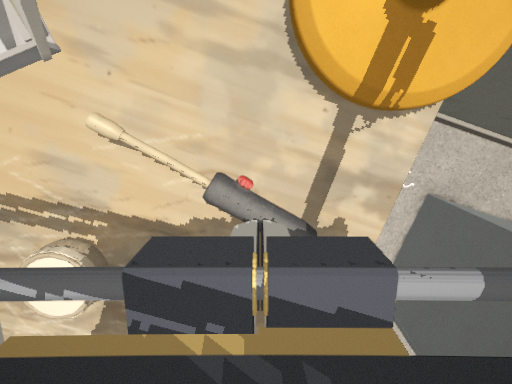

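The wrist view shows the tips at (260,230) against a grip running from (207,190) to (315,232), so they are at mid-grip. In the scene view the lamp arm hides the torch, and the loupe stands clear. I'll hold, then rise.

>>> {"api": "move_arm", "payload": {
  "series": [
    {"tx": 0,"ty": 0,"tz": 0,"wx": 0,"wy": 0,"wz": 0},
    {"tx": 0,"ty": 0,"tz": 0,"wx": 0,"wy": 0,"wz": 0},
    {"tx": 0,"ty": 0,"tz": 0,"wx": 0,"wy": 0,"wz": 0},
    {"tx": 0,"ty": 0,"tz": 0,"wx": 0,"wy": 0,"wz": 0},
    {"tx": 0,"ty": 0,"tz": 0,"wx": 0,"wy": 0,"wz": 0}
  ]
}}

```text
time_s: 12.4
eef_pos: [0.6392, -0.1784, 0.0477]
orientation: [0.575, 0.411, 0.575, -0.411]
ft_force: [-0.8, -0.8, 0.0]
opening: 0.0007
```

>>> {"api": "move_arm", "payload": {
  "series": [
    {"tx": 0,"ty": 0,"tz": 0,"wx": 0,"wy": 0,"wz": 0},
    {"tx": 0,"ty": 0,"tz": 0,"wx": 0,"wy": 0,"wz": 0},
    {"tx": 0,"ty": 0,"tz": 0,"wx": 0,"wy": 0,"wz": 0},
    {"tx": 0,"ty": 0,"tz": 0,"wx": 0,"wy": 0,"wz": 0},
    {"tx": 0,"ty": 0,"tz": 0,"wx": 0,"wy": 0,"wz": 0}
  ]
}}

```text
time_s: 12.9
eef_pos: [0.6391, -0.1783, 0.0476]
orientation: [0.575, 0.411, 0.575, -0.411]
ft_force: [-0.2, 0.1, 0.1]
opening: 0.0003
```

>>> {"api": "move_arm", "payload": {
  "series": [
    {"tx": 0,"ty": 0,"tz": 0,"wx": 0,"wy": 0,"wz": 0},
    {"tx": 0,"ty": 0,"tz": 0,"wx": 0,"wy": 0,"wz": 0},
    {"tx": 0,"ty": 0,"tz": 0,"wx": 0,"wy": 0,"wz": 0},
    {"tx": 0,"ty": 0,"tz": 0,"wx": 0,"wy": 0,"wz": 0},
    {"tx": 0,"ty": 0,"tz": 0,"wx": 0,"wy": 0,"wz": 0}
  ]
}}

```text
time_s: 13.4
eef_pos: [0.6391, -0.1783, 0.0476]
orientation: [0.575, 0.411, 0.575, -0.411]
ft_force: [0.1, 0.2, 1.0]
opening: 0.0004
```

>>> {"api": "move_arm", "payload": {
  "series": [
    {"tx": 0,"ty": 0,"tz": 0,"wx": 0,"wy": 0,"wz": 0},
    {"tx": 0,"ty": 0,"tz": 0,"wx": 0,"wy": 0,"wz": 0},
    {"tx": 0,"ty": 0,"tz": 0,"wx": 0,"wy": 0,"wz": 0},
    {"tx": 0,"ty": 0,"tz": 0,"wx": 0,"wy": 0,"wz": 0},
    {"tx": 0,"ty": 0,"tz": 0,"wx": 0,"wy": 0,"wz": 0}
  ]
}}

```text
time_s: 13.9
eef_pos: [0.6391, -0.1783, 0.0476]
orientation: [0.575, 0.411, 0.575, -0.411]
ft_force: [0.3, -0.6, -0.6]
opening: 0.0007
```

>>> {"api": "move_arm", "payload": {
  "series": [
    {"tx": 0,"ty": 0,"tz": 15,"wx": 0,"wy": 0,"wz": 0},
    {"tx": 0,"ty": 0,"tz": 50,"wx": 0,"wy": 0,"wz": 0},
    {"tx": 0,"ty": 0,"tz": 90,"wx": 0,"wy": 0,"wz": 0},
    {"tx": 0,"ty": 0,"tz": 130,"wx": 0,"wy": 0,"wz": 0},
    {"tx": 0,"ty": 0,"tz": 160,"wx": 0,"wy": 0,"wz": 0}
  ]
}}

```text
time_s: 14.4
eef_pos: [0.6396, -0.1785, 0.2118]
orientation: [0.576, 0.411, 0.574, -0.411]
ft_force: [-0.3, 0.1, -0.7]
opening: 0.0005
```

>>> {"api": "move_arm", "payload": {
  "series": [
    {"tx": -15,"ty": -10,"tz": 5,"wx": 0,"wy": 0,"wz": 0},
    {"tx": -45,"ty": -30,"tz": 10,"wx": 0,"wy": 0,"wz": 0},
    {"tx": -80,"ty": -50,"tz": 15,"wx": 0,"wy": 0,"wz": 0},
    {"tx": -110,"ty": -70,"tz": 20,"wx": 0,"wy": 0,"wz": 0},
    {"tx": -130,"ty": -85,"tz": 20,"wx": 0,"wy": 0,"wz": 0}
  ]
}}

```text
time_s: 14.9
eef_pos: [0.5076, -0.2644, 0.2297]
orientation: [0.576, 0.411, 0.574, -0.411]
ft_force: [0.1, -0.2, 0.8]
opening: 0.0
```

>>> {"api": "move_arm", "payload": {
  "series": [
    {"tx": -20,"ty": -15,"tz": 0,"wx": 0,"wy": 0,"wz": 0},
    {"tx": -50,"ty": -40,"tz": 0,"wx": 0,"wy": 0,"wz": 0},
    {"tx": -75,"ty": -60,"tz": 0,"wx": 0,"wy": 0,"wz": 0},
    {"tx": -90,"ty": -72,"tz": 0,"wx": 0,"wy": 0,"wz": 0},
    {"tx": -90,"ty": -72,"tz": 0,"wx": 0,"wy": 0,"wz": 0}
  ]
}}

```text
time_s: 15.4
eef_pos: [0.4178, -0.3366, 0.2288]
orientation: [0.575, 0.412, 0.574, -0.412]
ft_force: [1.1, 0.1, -0.1]
opening: 0.0003
```

```bash
python3 - <<'E'
from h import *
from rig import sense,capture
p,d=capture('top');a=np.load('top0.npz')['p']
print(sense()['time_s'],np.round(sense()['eef_pos'],3))
cv2.imwrite('pics/end.png',cv2.resize(np.vstack([a[120:290,160:350],p[120:290,160:350]]),None,fx=2.5,fy=1.7)[:,:,::-1])
for nm,(x0,y0,x1,y1) in dict(pot=(232,168,272,208),block=(167,210,205,250),torch=(245,130,332,163),tin=(228,218,266,254),lump=(280,228,314,258),box=(172,166,202,195),loupe=(288,178,312,204),hammer=(222,256,316,290)).items():
    A=cv2.cvtColor(a[y0:y1,x0:x1],7).astype(np.float32);B=cv2.cvtColor(p[y0:y1,x0:x1],7).astype(np.float32)
    print(nm,np.round(cv2.phaseCorrelate(A,B),2) if 0 else cv2.phaseCorrelate(A,B))
E
```

```text
15.45 [ 0.419 -0.336  0.229]
pot ((0.020645088717735405, -0.057863340113726736), 0.9768564119935036)
block ((-0.07263194085807712, 0.013641789563727968), 0.9803889954090118)
torch ((0.02171246899197854, -0.03921498055422745), 1.009340833734583)
tin ((0.007536953866850382, -0.07329519642856042), 0.9736146565940645)
lump ((-0.07650546053516649, -0.08854172714313968), 1.0047101307798314)
box ((-0.02165857937329818, 0.022904494754262927), 1.0318427406417)
loupe ((-0.1340937179289643, 0.4081604307015603), 0.9293224800516058)
hammer ((-0.044556878994306715, 0.012702745114292924), 0.9774675943233349)
```

View pics/end.png

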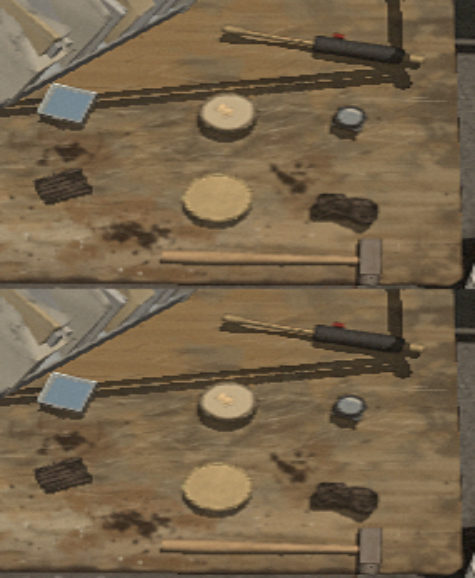

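Before (top) and after (bottom) match, with shifts of 0.1 px or less, except the loupe at about 0.4 px (under 1 mm). Its patch was small and its correlation the weakest. The hand is at z = 0.229. Handing in.

```bash
python3 -c "
from rig import env;print(env.job_done())"
```

```text
the job is handed in; nothing more can be done
None
```

I pointed with shut fingertips, in order, at the flux pot, the ridged charcoal block and the torch's black grip. The tips stopped about 25 mm above each for over 2 s, and I lifted the hand to about 0.2 m in between. The hand finished raised at 0.229 m, clear of the things, and I handed the job in at about 15.5 s; it reports no verdict.

**Positions:** The top and wrist cameras agreed on the three targets within about 6 mm, well inside the 22–25 mm allowance. The worst was the block, in x.

**Nothing touched or moved:** The wrist force stayed at noise level, about 1 N or less per axis at each reading, too coarse to prove the 0.3 N limit. Comparing the top pictures from before and after, seven things shifted 0.1 px or less. The loupe read about 0.4 px (under 1 mm) on a small, weakly matched patch. I take that as noise and did not check it further.

**Not confirmed from outside:** In the scene view the lamp's arm hid the torch. The pointing there rests on the measured position and the wrist view, which showed the tips over the middle of the grip.

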